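Run the sample carriers home and bolt them in

ROBOT

A 6-joint arm with a two-finger parallel gripper is mounted at the origin on the work surface. World frame = base frame: x ahead of the robot, y to its left, z up, the work surface at z = 0. Lengths are in m, angles in rad, forces in N, time in s.
With the tool pointing down it reaches from about 0.35 to 0.975 m from the base axis. Payload 4.9 kg.
Tool frame: the origin (TCP) lies at the very end of the fingers, on their centre line; the grasp point (between the pads) lies 19 mm behind it (ctrl.grip_point_offset is the distance from the TCP to the grasp point, in m); z points along the fingers, y is the line along which they close (so a half turn about z gives the same grasp; the last joint's range is limited). The gripper opens to 85 mm and grips with 20 to 120 N. Pads are 22 mm wide; open, the fingers measure 114 mm over their backs; the gripper's body (76 mm by 85 mm) begins 54 mm behind the grasp point. The pads swing forward as they close: fully open they stand 13 mm farther back than shut.
Start: joints at [1.183, 0.053, 1.613, -0, 1.476, -0.119], TCP at [0.166, 0.603, 0.231] pointing down, gripper open.
Joint ranges: [-3.01, 3.01], [-1.01, 2.22], [0.06, 2.58], [-1.02, 4.17], [0.09, 2.62], [-3.14, 3.14]. Speed limits (rad/s): [2.57, 2.57, 3.14, 3.14, 3.14, 3.14].

INTERFACE

Orientations are given as a rotation vector (axis times angle).
In Python, from station import ctrl gives the robot as it stands.
- The arm moves only by the tool send_rows, never from a script. Its argument "rows" is a list of rows, each a list of 3 entries, a list of its own where there are three numbers: the finger opening in cm, from 0 to 8.54, then the shift along the tool's x, y, z in cm, then the turn about the tool's z in degrees. A call has 1 to 10 rows; each row shifts and turns the commanded pose from where the row before left it, along the tool's axes as they then stand; what a row does not reach is not made up. A row lasts 1/8 s, in which the tool goes at most 62.5 mm and 10.7 degrees, less where a joint would pass 70% of its speed; a pose out of reach is approached as far as the arm can. A call with a gripper value outside its range is refused whole. The fingers move at their own pace and stop on an object; "newtons" is the grip in N (left out, the last holds). Time passes only in rows, so rows that do not move let the fingers close. It gives the time, the measured TCP pose, the force, the opening and the grip force at its end, in the units of the state.
- ctrl.get_obs(): the state, without advancing time (a new reading comes with each control period).
- ctrl.get_image(name): name is "scene" or "side" or "wrist"; returns a dict with "frame" (480x640x3 uint8, red, green, blue), "range_z" (480x640 float32, m along the optical axis (not along the pixel's ray), 0 where there is no reading), "fx", "fy", "cx", "cy" (pixels), "k1" (the pictures are not rectified: a ray, as slopes to the right and down, at radius r is drawn at 1 + k1 r^2 times it, then the intrinsics apply), "cam_to_world" (4x4, takes a point from camera to world coordinates). Camera axes: x right, y down, z forward; pixel columns grow to the right and rows downward; lengths in m; the calibration is good to about 2 mm. A picture is of the moment at which its call begins.
- ctrl.finish_job(): hands the job in; it is judged then, once.
The state is a dict: "t": time; "q": joint angles; "dq": joint speeds; "effort": joint torques, N m; "tool_pos": TCP position; "tool_rot": TCP orientation; "contact_force": force on the tool from outside, world axes, zero at the start; "wrist_torque": the same for the moment, N m; "opening": finger opening in m; "grip_force": force on a finger pad.
Only numpy, scipy, OpenCV 4.12 (cv2) and the standard library are available. Lean on these libraries where they do the work, as an engineer would, in place of code of your own. Each camera call takes 0.05 s, during which the arm holds its last target. There are 200 camera calls.

TASK

Push the row of four sample carriers along the loading rail, all together as one train without opening gaps between them, until the first is fully home against the end stop. Then push the cross bolt by its tab fully across the channel behind the last carrier to lock them in. Only push with the fingers: do not pick up or tip the carriers, and leave the other things on the bench alone.

Things in the scene. Friction and masses are not known exactly. Their poses are not given: they have to be found in the camera images.
- rail: grey straight channel fixed to the bench, 305 x 52 mm. Origin on the bench, on the channel's centre line; x along it towards the end stop, y level towards the bolt's side, z up. Floor at z = 10 mm; side walls 6 mm thick, inner faces y = +/-20, tops z = 22 mm. Open end (no wall) at x = -140. Bolt bracket at x = -25..15, y to 76 mm, low but for a 41 mm tall bridge at y = 27..45
- stop (a point): middle of the face of the end stop, a fixed block 52 mm wide that closes the rail's end, top 50 mm over the bench. The point is at rail x = 150, y = 0, z = 30 mm; axes as the rail's
- bolt (a joint): steel cross bolt, a bar at rail x = -11..1 mm, z = 24.5..34.5 mm, that slides along the rail's -y over the wall tops. 0 = drawn back (tip at y = 32 mm, outside the channel); 0.054 m = fully across, at its own stop. Needs about 2 N, stays where it is left. A carrier in its way blocks it; with the row fully home it passes 5 mm behind the last carrier
- bolt_tab (a point): middle of the outer face (towards rail +y) of the bolt's upright push tab, a plate at its outer end, 32 mm wide along rail x, 8 mm thick, z = 21.5 to 51.5 mm. Point 36.5 mm over the bench, at rail x = -5, y = 107 mm with the bolt at 0; it moves along the rail's -y to y = 53 mm as the bolt closes. Axes as the rail's
- carrier1: sample carrier, first of the row, nearest the end stop: aluminium block 36 mm along the rail (own x, towards the stop), 38 mm wide, 40 mm tall, about 0.14 kg, dark disc on top. Stands on the channel's floor, top 50 mm over the bench. Origin at the centre of its underside. The four touch one another. With the row home it is at rail x = 132 mm
- carrier2: sample carrier, second of the row: aluminium block 36 mm along the rail (own x, towards the stop), 38 mm wide, 40 mm tall, about 0.14 kg, dark disc on top. Stands on the channel's floor, top 50 mm over the bench. Origin at the centre of its underside. The four touch one another. With the row home it is at rail x = 96 mm
- carrier3: sample carrier, third of the row: aluminium block 36 mm along the rail (own x, towards the stop), 38 mm wide, 40 mm tall, about 0.14 kg, dark disc on top. Stands on the channel's floor, top 50 mm over the bench. Origin at the centre of its underside. The four touch one another. With the row home it is at rail x = 60 mm
- carrier4: sample carrier, last of the row, nearest the open end: aluminium block 36 mm along the rail (own x, towards the stop), 38 mm wide, 40 mm tall, about 0.14 kg, dark disc on top. Stands on the channel's floor, top 50 mm over the bench. Origin at the centre of its underside. The four touch one another. With the row home it is at rail x = 24 mm
- spare: spare carrier: same size and look as the four in the row (36 x 38 x 40 mm), but standing on the bench beside the rail; leave it alone. Origin at the centre of its underside
- weight: brass calibration weight, 34 mm across, 46 mm tall, on the bench beside the rail; leave it alone. Origin at the centre of its underside
- tweezers: steel tweezers lying flat on the bench beside the rail, 115 x 10 x 8 mm, long along own x; leave them alone. Origin at the centre of the underside
- jar: small amber glass jar, 52 mm across, 70 mm tall, on the bench; leave it alone. Origin at the centre of its underside
- driver: screwdriver lying on the bench, long along own x; leave it alone
- dish: white dish, 90 mm across, 20 mm tall, on the bench; leave it alone. Origin at the centre of its underside

How it is judged:
On the way, in this order (a step that is already met when the one before it is completed fails the run):
1. the row of four is fully home against the end stop, the bolt still drawn back (x of carrier1 in the frame of rail between 0.128 and 0.136 m and x of carrier4 in the frame of rail above 0.02 m and value of joint bolt below 0.015 m), for 0.2 s.
2. the bolt is fully across behind the last carrier (x of carrier1 in the frame of rail between 0.128 and 0.136 m and x of carrier4 in the frame of rail above 0.02 m and value of joint bolt above 0.048 m), for 0.2 s.
At the end, for the whole second after the job is handed in: All four carriers stand flat in the channel and at rest, the first and the last within 4 mm of their home places against the end stop, and the bolt is across the channel to within 6 mm of its full travel (all of step 2 and z of each of carrier1, carrier2, carrier3, carrier4 in the frame of rail below 0.014 m and angle between each of carrier1, carrier2, carrier3, carrier4's own z axis and vertical below 0.1 rad and linear speed of each of carrier1, carrier2, carrier3, carrier4 below 0.02 m/s); the robot touches nothing.
It fails at once if a carrier of the row is lifted more than 12 mm off the channel's floor or tipped over by more than 20 degrees (z of any of carrier1, carrier2, carrier3, carrier4 in the frame of rail above 0.022 m or angle between any of carrier1, carrier2, carrier3, carrier4's own z axis and vertical above 0.35 rad).
It fails at once if the row comes apart: a gap of more than 10 mm opens between neighbours (distance between carrier1 and carrier2 above 0.046 m or distance between carrier2 and carrier3 above 0.046 m or distance between carrier3 and carrier4 above 0.046 m).
It fails at once if a bystander is moved by more than 20 mm (distance of any of spare, weight, tweezers, jar, driver, dish from where it was at the start of the episode above 0.02 m).
It also fails if it takes over 43 s, if anything falls off the work surface, if the arm or the gripper's body presses on something with over 40 N, if the wrist force passes 120 N, or if a joint passes its speed limit or range.

## Working session

There is one attempt and no reset: what is moved stays moved. The work goes in short steps, Python scripts to look and compute and a tool call to move; the robot and the scene stay as the last step left them, time stands still between calls to the robot, and variables do not carry over. Pictures are saved under pics/ and viewed, at most 10 in all, crops included, and the job is handed in when it is done.

Besides the shell and the picture viewer there is one more tool, called by a JSON object that holds its "name" and its "arguments". send_rows: Moves the arm, as the interface text tells. Its arguments: {"type":"object","properties":{"rows":{"type":"array","items":{"type":"array"}},"newtons":{"type":"number"}},"required":["rows"]}

```bash
mkdir -p pics; cat > h.py <<'E'
import numpy as np, cv2
from scipy.spatial.transform import Rotation as R
def pts(im,uv,z=None):
    """pixels -> world; on plane z, or by range if z None"""
    uv=np.atleast_2d(np.array(uv,float))
    K=np.array([[im['fx'],0,im['cx']],[0,im['fy'],im['cy']],[0,0,1]])
    s=cv2.undistortPoints(uv.reshape(-1,1,2),K,np.array([im['k1'],0,0,0,0.])).reshape(-1,2)
    T=np.array(im['cam_to_world']); d=np.c_[s,np.ones(len(s))]@T[:3,:3].T; o=T[:3,3]
    if z is None:
        r=im['range_z'][uv[:,1].round().astype(int),uv[:,0].round().astype(int)]; return o+d*r[:,None]
    return o+d*((z-o[2])/d[:,2])[:,None]
E
python3 - <<'E'
from station import ctrl
import numpy as np,cv2,pickle
for n in ("scene","side"):
    im=ctrl.get_image(n); cv2.imwrite(f"pics/{n}.png",np.array(im['frame'])[...,::-1]); pickle.dump(dict(im),open(n+'.pkl','wb'))
    print(n,np.round(im['cam_to_world'],3).tolist())
o=ctrl.get_obs(); print({k:np.round(v,3).tolist() for k,v in o.items()})
E
```

```text
scene [[-0.057, 0.556, -0.829, 1.601], [0.998, 0.029, -0.048, 0.088], [-0.002, -0.831, -0.557, 0.736], [0.0, 0.0, 0.0, 1.0]]
side [[0.929, -0.213, 0.304, 0.213], [-0.371, -0.566, 0.737, -0.827], [0.015, -0.797, -0.604, 0.769], [0.0, 0.0, 0.0, 1.0]]
{'t': 0.1, 'q': [1.183, 0.053, 1.614, 0.0, 1.476, -0.119], 'dq': [0.001, -0.001, -0.002, -0.001, 0.002, -0.001], 'effort': [-0.0, -39.491, -37.136, -0.0, 0.004, 0.0], 'tool_pos': [0.166, 0.602, 0.23], 'tool_rot': [-0.421, -3.113, 0.003], 'contact_force': [0.11, 0.533, 0.247], 'wrist_torque': [-0.031, 0.0, -0.004], 'grip_force': 0.0, 'opening': 0.085}
```

View pics/scene.png

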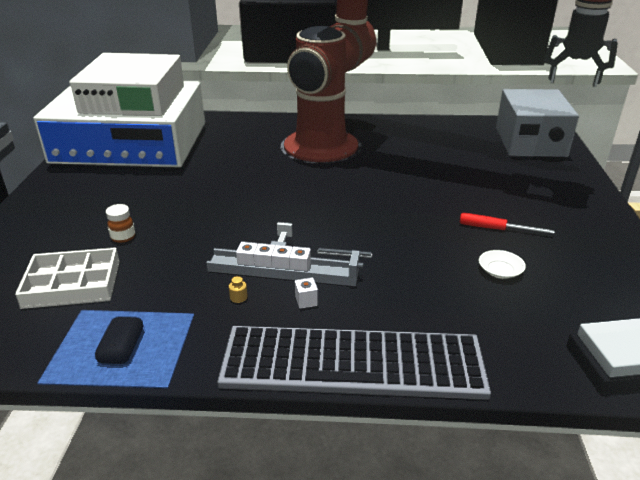

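View pics/side.png

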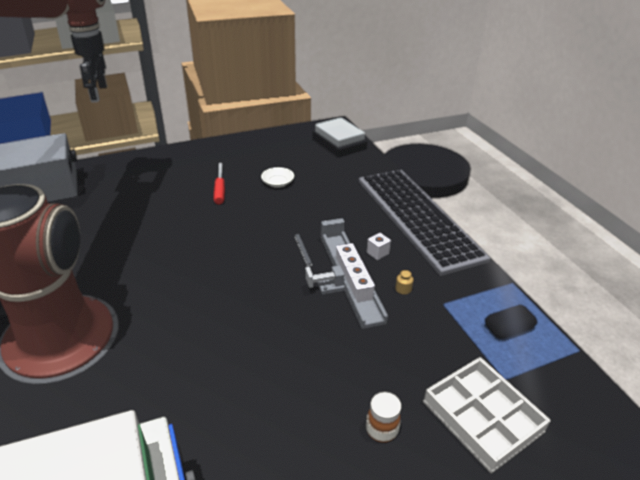

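The scene view shows the open end at about (208,265) and the stop at about (358,268). The four discs are at (251..301, 247..253), the tab at (285,228), the spare at (306,293) and the weight at (238,290). The side view shows the rail running from (372,318) to (333,225), with the tab at (312,277).

```bash
python3 - <<'E'
import pickle; from h import *
for n,box in (("scene",(200,215,385,310)),("side",(285,210,420,335))):
    im=pickle.load(open(n+'.pkl','rb')); f=np.array(im['frame'])
    x0,y0,x1,y1=box
    v,u=np.mgrid[y0:y1,x0:x1]; uv=np.c_[u.ravel(),v.ravel()]
    P=pts(im,uv); c=f[y0:y1,x0:x1].reshape(-1,3).astype(int)
    top=(abs(P[:,2]-.05)<.006)
    m=np.zeros(f.shape[:2],np.uint8); m[uv[top,1],uv[top,0]]=255
    k,lab,st,ce=cv2.connectedComponentsWithStats(m)
    for i in range(1,k):
        if st[i,4]>15:
            ys,xs=np.where(lab==i); q=pts(im,np.c_[xs,ys],.05)
            r=cv2.minAreaRect((q[:,:2]*1000).astype(np.float32)); print(n,'top',st[i].tolist(),np.round(r[0]),np.round(r[1]),round(r[2],1))
    # dark/reddish discs: not bright inside top region
    g=c.max(1); dm=np.zeros_like(m); s=top&(g<150)
    dm[uv[s,1],uv[s,0]]=255
    k,lab,st,ce=cv2.connectedComponentsWithStats(dm)
    for i in range(1,k):
        if st[i,4]>5: print(n,'dark',ce[i].round(1),st[i,4],pts(im,ce[i],.05).round(4)[0,:2])
E
python3 - <<'E'
import cv2
a=cv2.imread('pics/scene.png')[210:315,195:385]; b=cv2.imread('pics/side.png')[205:335,280:425]
a=cv2.resize(a,None,fx=4,fy=4,interpolation=2)[:420]; cv2.imwrite('pics/a.png',a)
cv2.imwrite('pics/b.png',cv2.resize(b,None,fx=4.5,fy=4.5,interpolation=2))
E
```

```text
scene top [277, 223, 15, 5, 63] [517. -49.] [16. 31.] 3.0
scene top [236, 242, 74, 20, 909] [616. -61.] [146.  47.] 83.5
scene top [349, 250, 11, 19, 136] [633. 101.] [15. 60.] 84.2
scene top [232, 277, 11, 6, 30] [ 711. -118.] [13. 18.] 33.3
scene dark [284.  225.9] 31 [ 0.5201 -0.0484]
scene dark [246.6 247.3] 31 [ 0.6044 -0.1152]
scene dark [263.9 249. ] 27 [ 0.6089 -0.0796]
scene dark [282.  250.3] 30 [ 0.6114 -0.0429]
scene dark [299.5 252.1] 28 [ 0.616  -0.0073]
scene dark [244.5 254.1] 8 [ 0.6287 -0.1156]
scene dark [254.1 255.2] 12 [ 0.6315 -0.0961]
scene dark [266.4 256.4] 14 [ 0.634  -0.0713]
scene dark [276.  257.1] 7 [ 0.6357 -0.0521]
scene dark [285.8 258.4] 14 [ 0.639  -0.0324]
scene dark [297.7 259.6] 9 [ 0.6416 -0.0088]
scene dark [304.9 259.9] 7 [0.6419 0.0053]
scene dark [352.7 266.5] 19 [0.6589 0.099 ]
side top [322, 219, 22, 9, 130] [624.  96.] [26. 53.] 83.3
side top [336, 244, 39, 48, 863] [606. -65.] [153.  41.] 83.3
side top [306, 267, 7, 13, 57] [509. -52.] [40.  9.] 81.7
side top [401, 271, 10, 7, 45] [ 696. -127.] [19. 19.] 69.1
side dark [331.9 224.2] 59 [0.6207 0.0917]
side dark [346.4 249. ] 31 [ 0.6143 -0.0062]
side dark [351.5 259.1] 31 [ 0.6102 -0.0421]
side dark [356.8 269.9] 34 [ 0.606  -0.0787]
side dark [309.7 278. ] 10 [ 0.5045 -0.0674]
side dark [362.4 281. ] 33 [ 0.6021 -0.1144]
```

View pics/a.png

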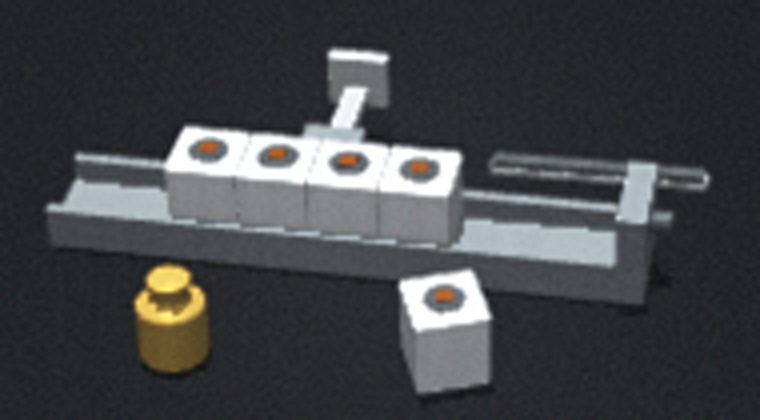

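View pics/b.png

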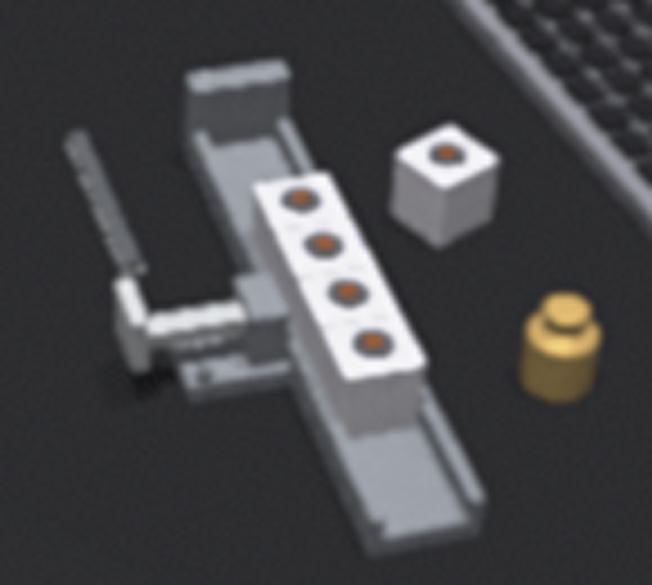

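Both views agree: the rail's x axis is about (0.112, 0.994), carrier 1 is at rail x of about 51, and the row needs about 80 mm of push. I'm setting out with the fingers shut.

{"name": "send_rows", "arguments": {"rows": [[0,[0,0,0],-9],[0,[-3.4,-4.75,0],0],[0,[-3.4,-4.75,0],0],[0,[-3.4,-4.75,0],0],[0,[-3.4,-4.75,0],0],[0,[-3.4,-4.75,0],0],[0,[-3.4,-4.75,0],0],[0,[-3.4,-4.75,0],0],[0,[-3.4,-4.75,0],0],[0,[-3.4,-4.75,0],0]], "newtons": 40}}

```text
t: 1.35
tool_pos: [0.4228, 0.1418, 0.231]
tool_rot: [0.175, 3.137, 0.0]
contact_force: [-0.1, 0.8, -0.5]
opening: 0.0001
grip_force: 0.0
```

{"name": "send_rows", "arguments": {"rows": [[0,[-3.4,-4.75,0],0],[0,[-3.4,-4.75,0],0],[0,[-3.4,-4.75,0],0],[0,[-3.4,-4.75,0],0],[0,[-3.4,-4.75,0],0],[0,[-3.4,-4.75,0],0],[0,[0,0,0],0],[0,[0,0,0],0]]}}

```text
t: 2.35
tool_pos: [0.5929, -0.1621, 0.2305]
tool_rot: [-0.176, -3.135, -0.001]
contact_force: [-1.2, 0.3, -0.0]
opening: 0.0
grip_force: 0.0
```

```bash
python3 - <<'E'
from station import ctrl
import pickle; from h import *
im=ctrl.get_image("wrist"); cv2.imwrite("pics/w1.png",np.array(im['frame'])[...,::-1]); pickle.dump(dict(im),open('w1.pkl','wb'))
o=ctrl.get_obs(); print(o['t'],o['tool_pos'],R.from_rotvec(o['tool_rot']).as_matrix().round(3).tolist(),o['opening'])
f=np.array(im['frame']); v,u=np.mgrid[0:480:1,0:640:1]; uv=np.c_[u.ravel(),v.ravel()]
P=pts(im,uv); ok=(im['range_z'].ravel()>0)
top=ok&(abs(P[:,2]-.05)<.005)
m=np.zeros((480,640),np.uint8); m.ravel()[top]=255
k,lab,st,ce=cv2.connectedComponentsWithStats(m)
for i in range(1,k):
    if st[i,4]>150:
        ys,xs=np.where(lab==i); q=pts(im,np.c_[xs,ys],.05); r=cv2.minAreaRect((q[:,:2]*1000).astype(np.float32)); print(st[i].tolist(),np.round(r[0],1),np.round(r[1]),round(r[2],1))
E
```

```text
2.4 [ 0.59288745 -0.16154666  0.2308582 ] [[-0.994, 0.111, -0.001], [0.111, 0.994, 0.001], [0.001, 0.001, -1.0]] -8.202910214407087e-05
[414, 101, 40, 11, 415] [510.9 -51.3] [33.  8.] 84.1
[25, 120, 29, 52, 367] [ 504.2 -395.6] [22. 44.] 81.0
[581, 192, 30, 55, 1023] [626.3  97.7] [20. 52.] 83.8
[345, 198, 160, 42, 6314] [608.  -62.8] [145.  38.] 83.6
```

View pics/w1.png

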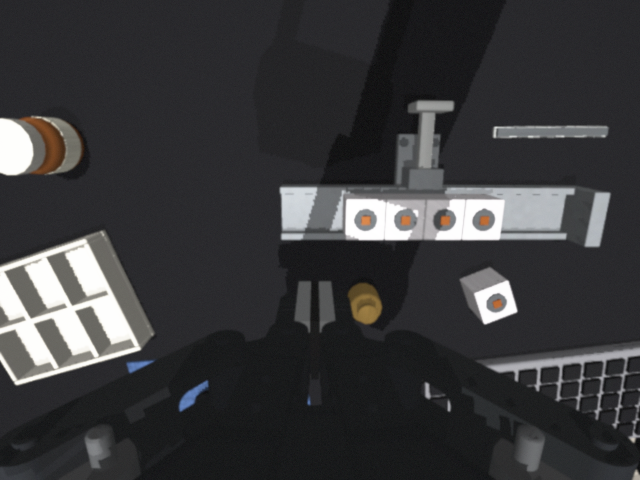

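The wrist view shows the row at columns 345–505, row about 220, the stop at (595,218) and the tab at (433,106). All of it agrees with the first estimate. I'm lowering the fingers into the line behind carrier 4.

{"name": "send_rows", "arguments": {"rows": [[0,[-0.4,-0.4,4],0],[0,[0,0,5],0],[0,[0,0,5],0],[0,[0,0,4],0],[0,[0,0,2],0],[0,[0,0,0.6],0],[0,[0,0,0],0],[0,[0,0,0],0]]}}

```text
t: 3.4
tool_pos: [0.5984, -0.1673, 0.0275]
tool_rot: [0.175, 3.133, -0.002]
contact_force: [0.6, 0.2, -0.3]
opening: -0.0001
grip_force: 0.0
```

{"name": "send_rows", "arguments": {"rows": [[0,[0,0.3,0],0],[0,[0,0.3,0],0],[0,[0,0.3,0],0],[0,[0,0.3,0],0],[0,[0,0.3,0],0],[0,[0,0.3,0],0],[0,[0,0,0],0]]}}

```text
t: 4.28
tool_pos: [0.5989, -0.1487, 0.0253]
tool_rot: [-0.175, -3.137, -0.0]
contact_force: [0.5, 0.8, -0.9]
opening: 0.0
grip_force: 0.0
```

```bash
cat > look.py <<'E'
import sys; from station import ctrl; from h import *
E=np.array([.111,.994]); 
o=ctrl.get_obs(); print(o['t'],o['tool_pos'].round(4) if hasattr(o['tool_pos'],'round') else o['tool_pos'],np.round(o['contact_force'],1))
for n in ("wrist","scene"):
    im=ctrl.get_image(n); cv2.imwrite(f"pics/{sys.argv[1]}_{n}.png",np.array(im['frame'])[...,::-1])
    v,u=np.mgrid[0:480,0:640]; uv=np.c_[u.ravel(),v.ravel()]; P=pts(im,uv)
    m=((im['range_z'].ravel()>0)&(abs(P[:,2]-.05)<.006)).reshape(480,640).astype(np.uint8)
    k,lab,st,ce=cv2.connectedComponentsWithStats(m)
    for i in range(1,k):
        if st[i,4]>50:
            ys,xs=np.where(lab==i); q=pts(im,np.c_[xs,ys],.05)[:,:2]; c=q.mean(0)
            if abs(c[0]-.58)<.1 and -.2<c[1]<.15:
                s=(q-[.6015,-.0578])@E; w=(q-[.6015,-.0578])@[-E[1],E[0]]
                print(n,st[i].tolist(),'along',np.percentile(s,[1,99]).round(4),'across',np.percentile(w,[1,99]).round(4))
E
python3 look.py p1
```

```text
4.275 [ 0.5989 -0.1487  0.0253] [ 0.5  0.8 -0.9]
wrist [539, 18, 101, 38, 3184] along [-0.0221  0.0083] across [0.086  0.0952]
wrist [275, 274, 365, 99, 24494] along [-0.0982  0.0319] across [-0.0255  0.0134]
scene [277, 223, 15, 6, 67] along [-0.0164  0.0154] across [0.0755 0.0945]
scene [224, 242, 86, 20, 989] along [-0.0971  0.069 ] across [-0.0363  0.0083]
scene [349, 250, 11, 19, 135] along [0.1538 0.1687] across [-0.0421  0.0153]
```

{"name": "send_rows", "arguments": {"rows": [[0,[0,0.4,0],0],[0,[0,0.5,0],0],[0,[0,0.5,0],0],[0,[0,0.5,0],0],[0,[0,0.5,0],0],[0,[0,0.5,0],0],[0,[0,0.5,0],0],[0,[0,0.5,0],0],[0,[0,0.5,0],0],[0,[0,0.5,0],0]]}}

```text
t: 5.62
tool_pos: [0.6044, -0.0999, 0.0254]
tool_rot: [0.175, 3.137, -0.0]
contact_force: [0.2, -5.3, 1.0]
opening: 0.0003
grip_force: 2.4
```

{"name": "send_rows", "arguments": {"rows": [[0,[0,0.5,0],0],[0,[0,0.5,0],0],[0,[0,0.5,0],0],[0,[0,0.4,0],0],[0,[0,0.3,0],0],[0,[0,0.2,0],0],[0,[0,0,0],0]]}}

```text
t: 6.5
tool_pos: [0.6071, -0.076, 0.0253]
tool_rot: [0.175, 3.137, 0.001]
contact_force: [0.0, -3.8, 3.0]
opening: 0.0002
grip_force: 1.7
```

```bash
python3 look.py p2
```

```text
6.5 [ 0.6071 -0.076   0.0253] [ 0.  -3.8  3. ]
wrist [310, 14, 109, 36, 3687] along [-0.0184  0.0127] across [0.0859 0.0951]
wrist [275, 273, 365, 100, 24588] along [-0.025   0.1051] across [-0.0255  0.0134]
scene [259, 246, 87, 19, 1011] along [-0.026   0.1406] across [-0.0362  0.0083]
scene [349, 250, 11, 19, 136] along [0.1538 0.1687] across [-0.0433  0.0153]
```

View pics/p2_wrist.png

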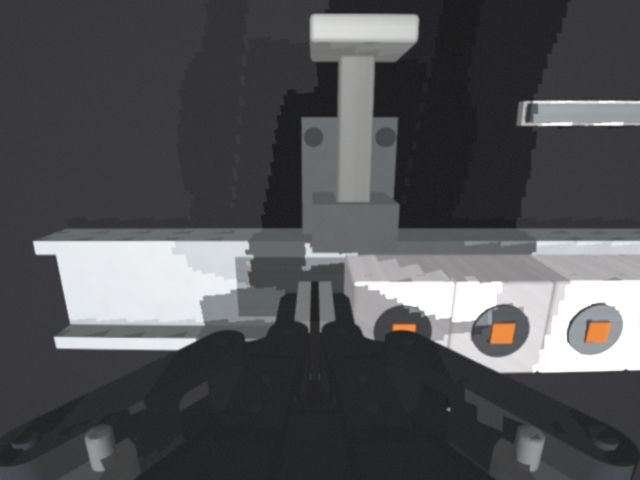

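The wrist view shows the row tight, with the finger against carrier 4's rear face at about column 345. The scene view leaves roughly 13 mm to go.

{"name": "send_rows", "arguments": {"rows": [[0,[0,0.3,0],0],[0,[0,0.3,0],0],[0,[0,0.3,0],0],[0,[0,0.2,0],0],[0,[0,0,0],0]]}}

```text
t: 7.22
tool_pos: [0.6082, -0.065, 0.0252]
tool_rot: [-0.175, -3.137, -0.001]
contact_force: [-1.4, -2.8, 1.5]
opening: 0.0003
grip_force: 1.6
```

{"name": "send_rows", "arguments": {"rows": [[0,[0,0.1,0],0],[0,[0,0.1,0],0],[0,[0,0,0],0]]}}

```text
t: 7.6
tool_pos: [0.6083, -0.0643, 0.0253]
tool_rot: [-0.175, -3.136, 0.003]
contact_force: [-1.0, -7.7, 1.0]
opening: -0.0002
grip_force: 3.5
```

```bash
python3 look.py p3
```

```text
7.6 [ 0.6083 -0.0643  0.0253] [-1.  -7.7  1. ]
wrist [269, 14, 110, 36, 3701] along [-0.0184  0.0127] across [0.0859 0.0951]
wrist [275, 274, 365, 99, 24585] along [-0.0132  0.1167] across [-0.0254  0.0134]
scene [265, 246, 95, 23, 1149] along [-0.0137  0.1677] across [-0.0382  0.0106]
```

{"name": "send_rows", "arguments": {"rows": [[0,[0,0.15,0],0],[0,[0,0.15,0],0],[0,[0,0,0],0],[0,[0,0,0],0]]}}

```text
t: 8.2
tool_pos: [0.6084, -0.0641, 0.0253]
tool_rot: [-0.175, -3.136, 0.011]
contact_force: [-1.5, -15.9, 1.2]
opening: -0.0
grip_force: 8.1
```

The force builds to 16 N with no motion, so the row is home. Next I back off, rise, go over to the outside of the tab and come down.

{"name": "send_rows", "arguments": {"rows": [[0,[0,-0.4,0],0],[0,[0,-0.5,0],0],[0,[0,-0.2,0],0],[0,[0,0,-3],0],[0,[0,0,-3.5],0],[0,[3,0.5,0],0],[0,[5,0.5,0],0],[0,[5,0.3,0],0],[0,[0,0,0],0],[0,[0,0,0],0]]}}

```text
t: 9.45
tool_pos: [0.4805, -0.0438, 0.0908]
tool_rot: [0.175, 3.135, 0.0]
contact_force: [-0.3, -0.5, -0.2]
opening: -0.0
grip_force: 0.0
```

```bash
python3 look.py p4
```

```text
9.45 [ 0.4805 -0.0438  0.0908] [-0.3 -0.5 -0.2]
scene [277, 223, 15, 6, 67] along [-0.0164  0.0154] across [0.0735 0.0945]
scene [277, 246, 83, 23, 1065] along [0.0118 0.1679] across [-0.0384  0.0108]
```

View pics/p4_scene.png

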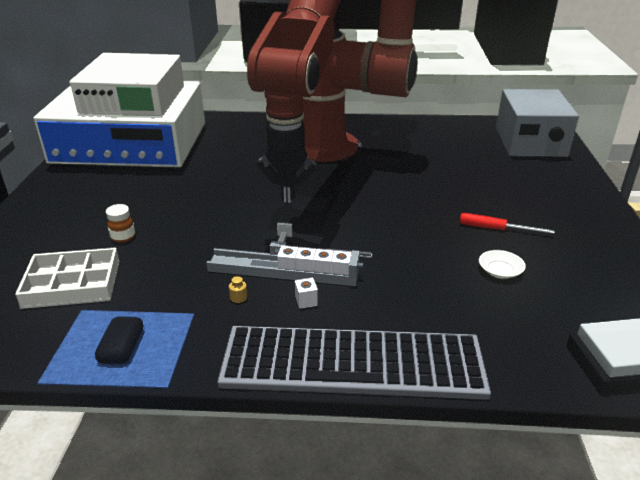

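The scene view shows the row tight against the stop (columns 278–355) and the fingers outside the tab at (285,228). I'm going down and pushing.

{"name": "send_rows", "arguments": {"rows": [[0,[0,-0.3,3],0],[0,[0,0,2],0],[0,[0,0,0.9],0],[0,[0,0,0],0],[0,[-0.4,0,0],0],[0,[-0.5,0,0],0],[0,[-0.5,0,0],0],[0,[-0.5,0,0],0],[0,[-0.5,0,0],0],[0,[-0.5,0,0],0]]}}

```text
t: 10.8
tool_pos: [0.5085, -0.0502, 0.0312]
tool_rot: [-0.175, -3.136, -0.0]
contact_force: [-2.5, 0.3, 1.1]
opening: 0.0001
grip_force: 0.9
```

{"name": "send_rows", "arguments": {"rows": [[0,[-0.5,0,0],0],[0,[-0.5,0,0],0],[0,[-0.5,0,0],0],[0,[-0.5,0,0],0],[0,[-0.5,0,0],0],[0,[-0.5,0,0],0],[0,[-0.4,0,0],0],[0,[-0.2,0,0],0],[0,[0,0,0],0]]}}

```text
t: 11.92
tool_pos: [0.5445, -0.0543, 0.0313]
tool_rot: [0.175, 3.136, -0.0]
contact_force: [-0.7, -0.1, 0.0]
opening: 0.0003
grip_force: 0.0
```

{"name": "send_rows", "arguments": {"rows": [[0,[-0.3,0,0],0],[0,[-0.2,0,0],0],[0,[-0.1,0,0],0],[0,[0,0,0],0]]}}

```text
t: 12.42
tool_pos: [0.5451, -0.0543, 0.0311]
tool_rot: [-0.174, -3.123, -0.001]
contact_force: [-19.9, 1.6, 15.6]
opening: -0.0001
grip_force: 10.4
```

{"name": "send_rows", "arguments": {"rows": [[0,[-0.15,0,0],0],[0,[-0.15,0,0],0],[0,[0,0,0],0],[0,[0,0,0],0]]}}

```text
t: 12.92
tool_pos: [0.5451, -0.0543, 0.031]
tool_rot: [-0.172, -3.115, -0.002]
contact_force: [-31.8, 1.7, 25.5]
opening: -0.0002
grip_force: 16.1
```

It stopped about 5 mm earlier than I estimated, and there is a vertical component in the force. I'm backing off to look.

{"name": "send_rows", "arguments": {"rows": [[0,[0.6,0,0],0],[0,[0.8,0,0],0],[0,[1,0,-2],0],[0,[0,0,-4],0],[0,[0,0,-4],0],[0,[3,0,0],0],[0,[0,0,0],0],[0,[0,0,0],0]]}}

```text
t: 13.92
tool_pos: [0.4997, -0.0492, 0.1311]
tool_rot: [0.175, 3.136, -0.0]
contact_force: [-0.5, 0.3, 0.4]
opening: 0.0002
grip_force: 0.0
```

```bash
python3 look.py p5; python3 - <<'E'
import cv2,numpy as np
a=cv2.imread('pics/p5_wrist.png'); b=cv2.resize(cv2.imread('pics/p5_scene.png')[205:295,190:390],(640,288),interpolation=2)
cv2.imwrite('pics/p5.png',np.vstack([a[:300],b]))
E
```

```text
13.925 [ 0.4997 -0.0492  0.1311] [-0.5  0.3  0.4]
wrist [481, 352, 69, 41, 1350] along [0.12   0.1668] across [-0.009   0.0219]
wrist [421, 380, 29, 30, 393] along [0.0755 0.0976] across [-0.0246 -0.0011]
scene [271, 235, 16, 6, 75] along [-0.0168  0.0154] across [0.0269 0.0446]
scene [277, 246, 83, 23, 1065] along [0.0118 0.1679] across [-0.0381  0.0108]
```

View pics/p5.png

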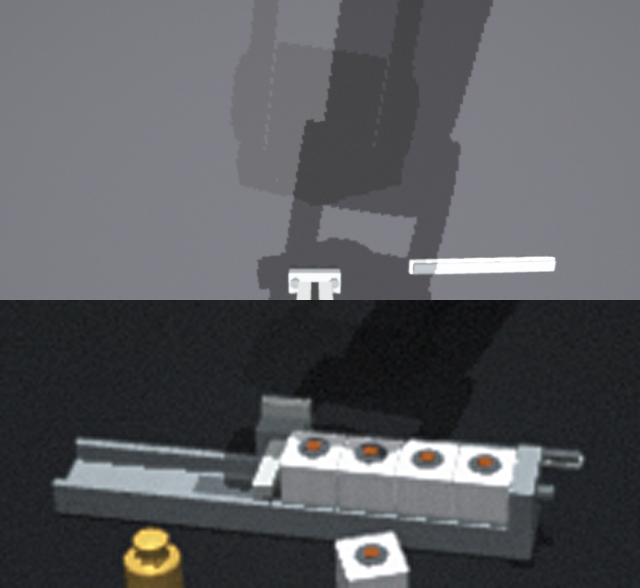

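The scene crop shows the bolt lying across both walls behind the last carrier, at about (270,470) in the picture. I'm going back to the earlier wrist viewpoint to measure the tab's travel directly.

{"name": "send_rows", "arguments": {"rows": [[0,[0,0,-5],0],[0,[0,0,-5],0],[0,[-3.5,-3.4,0],0],[0,[-3.5,-3.4,0],0],[0,[-3.5,-3.4,0],0],[0,[0,0,0],0],[0,[0,0,0],0]]}}

```text
t: 14.9
tool_pos: [0.5923, -0.162, 0.2304]
tool_rot: [-0.176, -3.135, -0.001]
contact_force: [-0.3, -0.3, 0.4]
opening: 0.0002
grip_force: 0.0
```

```bash
python3 look.py p6
```

```text
14.9 [ 0.5923 -0.162   0.2304] [-0.3 -0.3  0.4]
wrist [410, 161, 39, 10, 365] along [-0.0203  0.0127] across [0.0377 0.0456]
wrist [433, 193, 178, 54, 7148] along [0.0073 0.1655] across [-0.0295  0.0154]
scene [271, 235, 16, 6, 72] along [-0.0168  0.0154] across [0.0272 0.0446]
scene [277, 246, 83, 23, 1069] along [0.0118 0.1675] across [-0.0387  0.0108]
```

View pics/p6_wrist.png

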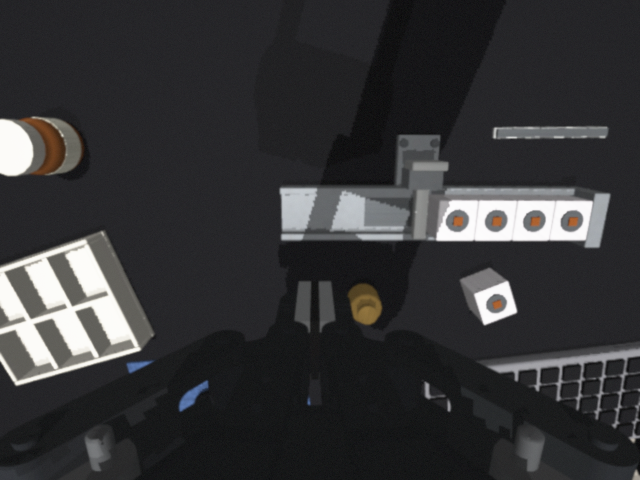

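The bolt shows at column 420, rows 190–238, across the channel, but the tab travel measures about 49 mm against 54. I'm checking the bolt tip against the far wall using heights.

```bash
python3 - <<'E'
from station import ctrl; import pickle; from h import *
E=np.array([.111,.994]);L=np.array([-.994,.111]);O=[.6015,-.0578]
im=ctrl.get_image("wrist"); w1=pickle.load(open('w1.pkl','rb'))
T=np.array(im['cam_to_world']); print('cam',T.round(3).tolist())
def grid(im):
    v,u=np.mgrid[90:260,380:620]; uv=np.c_[u.ravel(),v.ravel()]; P=pts(im,uv); q=P[:,:2]-O
    return q@E,q@L,P[:,2]
for n,i in (('before',w1),('now',im)):
    a,c,z=grid(i)
    s=(abs(z-.05)<.005)&(abs(a+.003)<.012)&(c>.03); print(n,'tab',np.percentile(c[s],[1,50,99]).round(4),s.sum())
    s=(abs(z-.05)<.004)&(a>.03)&(a<.12)&(c<.02); 
    if s.any(): print('row across',np.percentile(c[s],[2,98]).round(4))
a,c,z=grid(im)
s=(abs(z-.0345)<.005)&(abs(a+.005)<.008); print('bar across',np.percentile(c[s],[1,99]).round(4),'along',np.percentile(a[s],[2,98]).round(4))
aw,cw,zw=grid(w1)
for nm,s in (('+wall',(abs(zw-.022)<.003)&(aw>.065)&(aw<.12)&(cw>.005)),('-wall',(abs(zw-.022)<.003)&(aw>.065)&(aw<.12)&(cw<-.015))): print(nm,np.percentile(cw[s],[2,50,98]).round(4),s.sum())
s=(zw>.0305)&(zw<.045)&(aw<.02)&(aw>-.02)&(cw>.015)&(cw<.045); print('bridge',np.percentile(cw[s],[2,98]).round(4))
E
python3 - <<'E'
import cv2
i=cv2.imread('pics/p6_wrist.png')[125:255,385:485]; cv2.imwrite('pics/z.png',cv2.resize(i,None,fx=4.5,fy=4.5,interpolation=cv2.INTER_NEAREST))
E
```

```text
cam [[0.11, 0.958, 0.266, 0.525], [0.994, -0.106, -0.029, -0.154], [0.001, 0.268, -0.964, 0.374], [0.0, 0.0, 0.0, 1.0]]
before tab [0.0869 0.0906 0.0947] 311
row across [-0.0249  0.011 ]
now tab [0.0379 0.0415 0.045 ] 242
row across [-0.0253  0.0111]
bar across [-0.0288  0.018 ] along [-0.0086  0.0022]
+wall [0.0128 0.0158 0.0186] 368
-wall [-0.033  -0.03   -0.0279] 213
bridge [0.0191 0.044 ]
```

View pics/z.png

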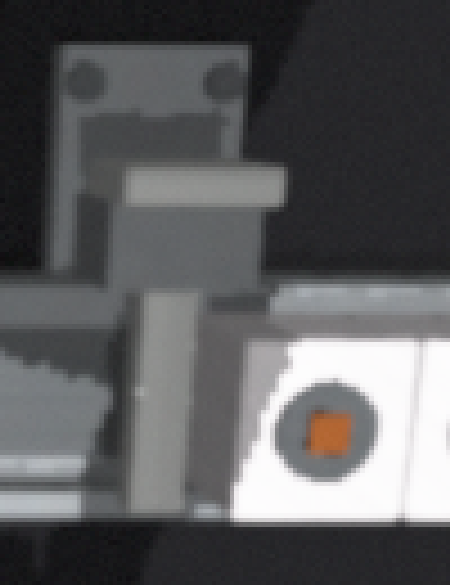

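The wall tops put the channel's centre line at -7.1 mm in my frame. That makes the bolt tip rail y ≈ -21.7 mm (full travel is -22) and the tab face 52 mm (full travel is 53). So the bolt is fully across, and it had simply started about 5 mm in. The row is home and the robot is clear of everything.

```bash
python3 -c "
from station import ctrl
print(ctrl.finish_job())"
```

```text
the job is handed in; nothing more can be done
None
```

The job is handed in: the four carriers are home against the end stop with no gaps, the cross bolt measures fully across behind the last one, and the robot was clear at about 15 s (no verdict was returned).

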